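# Open the sliding-lid instrument box

### The job

Open the steel instrument box: lift the handle end of its sliding lid over the stop lip at the front, draw the lid out along its grooves until it is clear, and lay it flat, handle up, on the floor of the empty square steel tray. Set the lid down rather than dropping it; leave the forceps and syringe in the box and everything else standing where it is.

Things in the scene. Friction and masses are not known exactly. Their poses are not given: they have to be found in the camera images.
- instrument_box: Steel instrument box, 178 x 95 x 56 mm, fixed to the table. Origin: centre of its underside; x runs along its length to the rear, z up; the front end, where the lid comes out, is -x. The closed lid lies on two ledges 44 mm above the table, between side walls 89 mm apart that rise to 53.5 mm along the whole length.
- box_groove (a point): Centre line of the box, 14 mm behind its middle, 53.5 mm up: level with the underside of the front ends of the two rails. From here to the rear wall the side walls are folded inward (top 56.5 mm, 74 mm between the rails), leaving grooves 9.5 mm high for the 4 mm lid. The rails hold the rear down; the front edge can be tilted up by about 13 mm, the handle by about 10 mm, no more. Axes as the box's.
- box_lip (a point): Top of the middle of the stop lip across the box's front, 51 mm above the table: 7 mm above the ledges, 3 mm above the closed lid's top. The lid's front edge must be raised above it (handle up by 6 to 9 mm) before the lid can slide out along the box's -x. Then it rests on the lip and slides; after about 70 mm of travel its rear edge is out from under the rails. Axes as the box's.
- lid_center (a point): Middle of the lid plate, half-way through its thickness. The loose steel lid is 160 mm (x) x 84 mm (y) x 4 mm, about 0.11 kg; z is up, handle side, and -x its front end. Closed, its axes are parallel to the box's.
- lid_handle (a point): Middle of the black grip bar standing on the lid, 50 mm from the lid's middle towards the front: 10 mm thick along the lid's x, 50 mm long along y, 24 mm high; this point is 14 mm above the lid's mid-plane and 12 mm above its top face. Axes as the lid's. The lid's weight lies behind the handle, so its rear sags when it is carried in a weak grip.
- lid_rear (a point): Middle of the lid's rear edge, 80 mm from the lid's middle. Axes as the lid's.
- tray: Empty shallow square steel tray, 220 (x) x 214 (y) mm, rim 18 mm high, loose, 0.38 kg. Origin: centre of its underside, z up. Its flat floor, 2 mm up, is 192 x 186 mm with a pale grey paper liner in the middle, so the lid lies in it with room to spare when its sides are about parallel to the tray's. It stands left or right of the box.
- box_forceps: Steel thumb forceps, 132 x 14 x 8 mm, loose in the box on its floor. Origin: centre of the underside.
- box_syringe: Plastic syringe, 150 x 27 x 17 mm, loose in the box on its floor. Origin: centre of the underside.
- gallipot: Two nested steel gallipots, 97 mm across, 66 mm high, loose, front left. Origin: centre of the underside.
- vial_big: Glass injection vial, 33 mm across, 56 mm high, loose, to the left. Origin: centre of the underside.

How it is judged:
By the outcome, as a careful person would: the job done as asked, in the order asked, and still so for the second after the job is handed in, with the robot touching nothing.
It also fails if it takes over 48 s, if anything falls off the work surface, if the arm or the gripper's body presses on something with over 40 N, if the wrist force passes 120 N, or if a joint passes its speed limit or range.

### The arm

A 6-joint arm with a two-finger parallel gripper is mounted at the origin on a cart in front of the work surface, level with it; the furniture and walls round the work are solid. World frame = base frame: x ahead of the robot, y to its left, z up, the work surface at z = 0. Lengths are in m, angles in rad, forces in N, time in s.
With the tool pointing down it reaches from about 0.35 to 0.975 m from the base axis. Payload 7.1 kg.
Tool frame: the origin (TCP) lies midway between the tips of the shut fingers; the grasp point (between the pads) lies 19 mm behind it; z points along the fingers, x is the direction in which the jaws open and shut, and the axes are right-handed (so a half turn about z gives the same grasp; the last joint's range is limited). The gripper opens to 88 mm and grips with 3 to 60 N. Pads are 20 mm wide; open, the fingers measure 115 mm over their backs; the gripper's body (75 mm by 178 mm) begins 61 mm behind the grasp point.
Start: joints at [1.221, 0.423, 1.63, -0, 1.089, -0.019], TCP at [0.203, 0.591, 0.223] pointing down, gripper open.
Joint ranges: [-3, 3], [-0.9, 2.11], [0.09, 2.58], [-1.31, 4.45], [0.11, 2.69], [-2.54, 2.54]. Speed limits (rad/s): [2.39, 2.39, 3.01, 3.14, 3.14, 3.14].

### API

Orientations are given as a unit quaternion [w, x, y, z].
In Python, from station import move_pose, movel, movej, command_gripper, wait, inverse_kinematics, read_camera, camera_info, MotionError, job_done, get_time, get_joint_pos, get_qvel, get_effort, get_tcp_pos, get_ee_rot, get_ft_force, get_ft_torque, get_grip_width gives the robot as it stands. Calls block until the motion is done:
- move_pose(position, orientation): joint-space move of the TCP to a pose.
- movel(position, frame=None, v=0.15, until_force=None): straight line of the TCP; frame=None keeps the orientation; v is the mean speed in m/s. With until_force (N) it stops when the force on the tool has changed by that much, and returns True; else False.
- movej(angles): joint-space move.
- command_gripper(opening): opening from 0.0 (shut) to 1.0 (fully open); the grip force is fixed at half the most; returns when the fingers have stopped.
- wait(seconds).
- inverse_kinematics(position, orientation): joint angles nearest the present ones, or None.
- read_camera(name): name is "side" or "top"; returns the picture (400x640x3 uint8, red, green, blue); there is no depth.
- camera_info(name): a dict with "intrinsics" (3x3 intrinsics, pixels), "dist" ([k1, k2, p1, p2, k3] as OpenCV has them; the pictures are not rectified), "T" (4x4, takes a point from camera to world coordinates). Camera axes: x right, y up, looking along -z (the intrinsics and any distortion apply to the point x, -y, -z); pixel columns grow to the right and rows downward; lengths in m; the calibration is good to about 2 mm. A picture is of the moment at which its call begins. camera_info takes no time and is no camera call.
A pose or a line that the arm cannot do raises MotionError and nothing moves.
- job_done(): hands the job in, once; it reports no verdict.
Readings, each from a call of its own:
- get_time(): time.
- get_joint_pos(): joint angles.
- get_qvel(): joint speeds.
- get_effort(): joint torques, N m.
- get_tcp_pos(): TCP position.
- get_ee_rot(): TCP orientation.
- get_ft_force(): force on the tool from outside, world axes, zero at the start.
- get_ft_torque(): the same for the moment, N m.
- get_grip_width(): opening from 0.0 (shut) to 1.0 (fully open).
Only numpy, scipy, OpenCV 4.12 (cv2) and the standard library are available. Lean on these libraries where they do the work, as an engineer would, in place of code of your own. Each camera call takes 0.05 s, during which the arm holds its last target.

## Working session

There is one attempt and no reset: what is moved stays moved. The work goes in short steps, each a Python script; the robot and the scene stay as the last script left them, time stands still between calls to the robot, and variables do not carry over. Pictures are saved under pics/ and viewed, and the job is handed in when it is done.

```bash
mkdir -p pics; ls; python3 - <<'E'
from station import *
import cv2, numpy as np
for n in ["top","side"]:
    im=read_camera(n); cv2.imwrite(f"pics/{n}0.png",im[:,:,::-1])
    c=camera_info(n); print(n,np.round(c["intrinsics"],1).tolist(),c["dist"],np.round(c["T"],4).tolist())
print(get_time(),get_tcp_pos(),get_ee_rot(),get_ft_force())
E
```

```text
pics
top [[467.6, 0.0, 320.2], [0.0, 467.6, 196.7], [0.0, 0.0, 1.0]] [-0.05488837  0.          0.          0.          0.        ] [[-0.113, 0.9698, -0.216, 0.2822], [-0.9936, -0.1113, 0.0198, 0.2137], [-0.0048, 0.2169, 0.9762, 1.2039], [0.0, 0.0, 0.0, 1.0]]
side [[441.1, 0.0, 327.8], [0.0, 441.1, 202.5], [0.0, 0.0, 1.0]] [0.00505349 0.         0.         0.         0.        ] [[-0.888, 0.2088, -0.4097, -0.0217], [-0.4597, -0.3804, 0.8025, 1.3307], [0.0117, 0.901, 0.4337, 0.6853], [0.0, 0.0, 0.0, 1.0]]
0.1 [0.20281502 0.59066272 0.22198139] [ 3.98483085e-04  8.13875012e-01  5.81039580e-01 -5.58584422e-04] [-0.76650846 -0.69303291 -1.00383675]
```

View pics/top0.png

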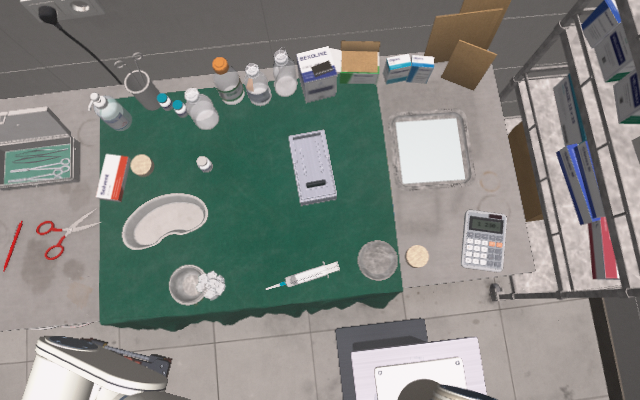

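View pics/side0.png

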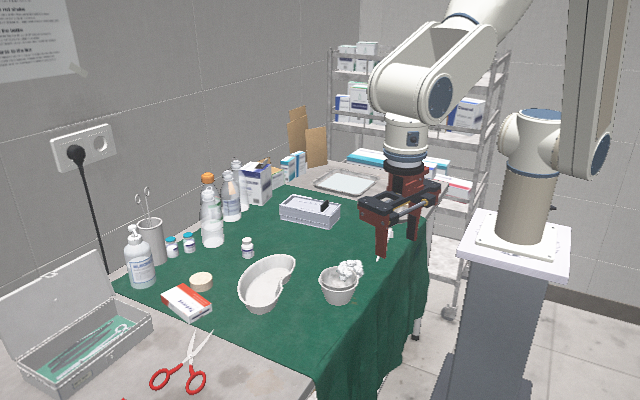

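The top view shows the box around (313,167) with its black handle at (316,184), and the tray around (431,150). I'll zoom in for accurate corners.

```bash
python3 - <<'E'
import cv2
im=cv2.imread("pics/top0.png")
a=cv2.resize(im[120:215,270:360],None,fx=6,fy=6,interpolation=cv2.INTER_CUBIC);cv2.imwrite("pics/t_box.png",a)
a=cv2.resize(im[100:200,380:480],None,fx=6,fy=6,interpolation=cv2.INTER_CUBIC);cv2.imwrite("pics/t_tray.png",a)
im=cv2.imread("pics/side0.png")
a=cv2.resize(im[150:250,265:395],None,fx=6,fy=6,interpolation=cv2.INTER_CUBIC);cv2.imwrite("pics/s_box.png",a)
E
```

```text
(no output)
```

View pics/t_box.png

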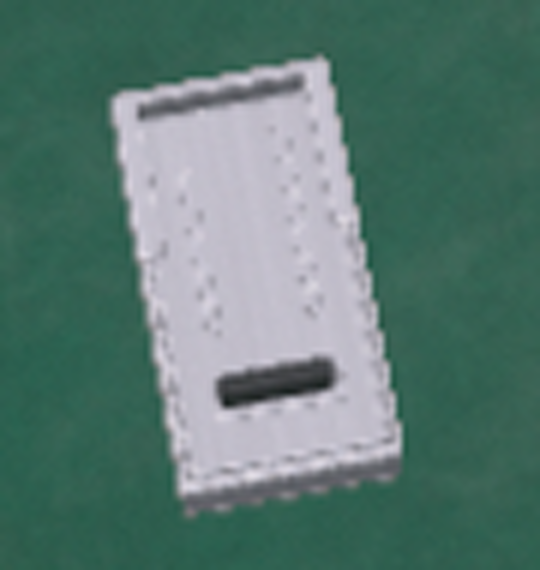

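View pics/t_tray.png

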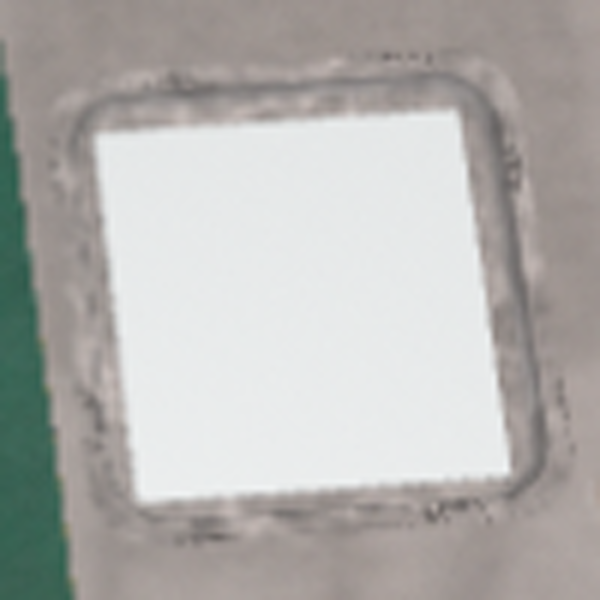

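View pics/s_box.png

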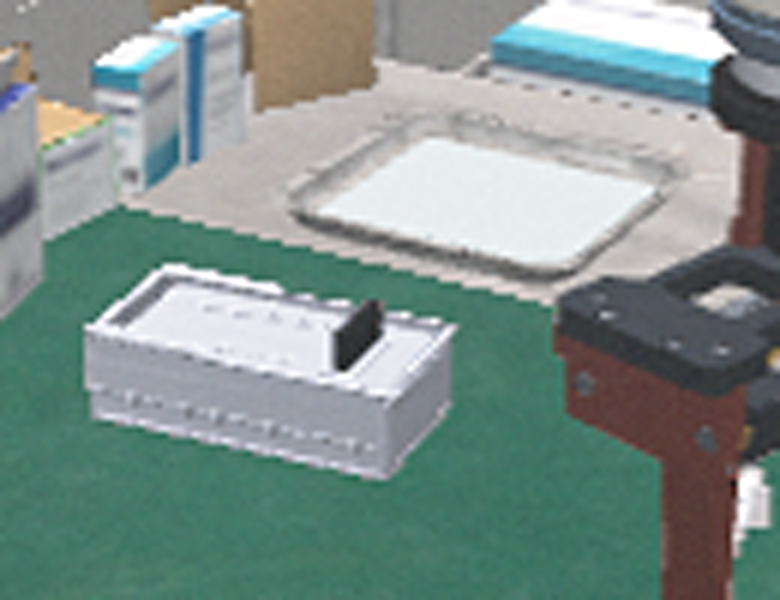

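```bash
cat > h.py <<'E'
import numpy as np, cv2
from station import *
from scipy.optimize import least_squares
from scipy.spatial.transform import Rotation as R
CI={n:camera_info(n) for n in ["top","side"]}
def proj(n,P):
    c=CI[n];T=np.array(c["T"]);P=np.atleast_2d(P)
    q=(P-T[:3,3])@T[:3,:3]; q=q*[1,-1,-1]
    return cv2.projectPoints(q.astype(float),np.zeros(3),np.zeros(3),np.array(c["intrinsics"],float),np.array(c["dist"],float))[0][:,0]
def onz(n,uv,z):
    c=CI[n];T=np.array(c["T"])
    u=cv2.undistortPoints(np.array([[uv]],float),np.array(c["intrinsics"],float),np.array(c["dist"],float))[0,0]
    d=T[:3,:3]@np.array([u[0],-u[1],-1]); o=T[:3,3]
    return o+d*(z-o[2])/d[2]
def place(p,P):
    c,s=np.cos(p[2]),np.sin(p[2]);P=np.atleast_2d(P)
    return np.c_[p[0]+c*P[:,0]-s*P[:,1],p[1]+s*P[:,0]+c*P[:,1],P[:,2]]
def cr(p,off,s=6): return (np.array(p)+.5)/s-.5+np.array(off)
E
python3 - <<'E'
from h import *
L,W=.089,.0475
bx=[("top",(113,97),(L,W,.0565)),("top",(325,58),(L,-W,.0565)),("top",(400,432),(-L,-W,.0535)),("top",(180,490),(-L,W,.0535)),
("side",(385,476),(-L,W,0)),("side",(92,413),(L,W,0)),("side",(455,325),(-L,-W,.0535)),("side",(388,400),(-L,W,.0535)),("side",(87,325),(L,W,.0565)),("side",(165,267),(L,-W,.0565)),("side",(448,408),(-L,-W,0))]
off={"top":(270,120),"side":(265,150)}
def fit(obs,p0,off):
    f=lambda p:np.concatenate([proj(n,place(p,P))[0]-cr(c,off[n]) for n,c,P in obs])
    r=least_squares(f,p0,loss='soft_l1');print(r.x,np.round(r.fun.reshape(-1,2),1).tolist());return r.x
p0=[*onz("top",(313,167),.05)[:2],0]
b=fit(bx,p0,off)
for n in["top","side"]: fit([o for o in bx if o[0]==n],p0,off)
h=[place(b,[(-.05+a*.005,c*.025,z)])[0] for z in(.072,.048) for a in(-1,1) for c in(-1,1)]
for n in["top","side"]: print(n,np.round((proj(n,h)-off[n]+.5)*6-.5).tolist())
# tray liner corners z=.002
t=[onz("top",cr(c,(380,100)),.002)[:2] for c in[(95,132),(460,110),(512,474),(137,503)]]
t=np.array(t);print(t.round(4).tolist(),t.mean(0),[np.linalg.norm(t[i]-t[i-1]).round(4) for i in range(4)])
for i in range(4):
    d=t[i]-t[i-1];print(np.degrees(np.arctan2(d[1],d[0])))
ts=np.array([onz("side",cr(c,(265,150)),.002)[:2] for c in[(432,138),(660,187),(555,263),(318,208)]]);print(ts.round(4).tolist(),ts.mean(0))
E
```

```text
[0.62186302 0.20121822 0.06921318] [[-0.4, -0.3], [0.3, -0.1], [0.8, 3.4], [0.3, 0.5], [-0.2, 1.5], [-0.8, 1.0], [-0.3, -0.4], [-0.5, -0.9], [-0.6, 0.3], [-0.0, -1.0], [0.5, 0.1]]
[0.62307414 0.20181627 0.06950392] [[-0.6, -0.7], [0.0, -0.6], [0.5, 3.0], [0.1, 0.0]]
[0.62144361 0.19996946 0.06918545] [[0.1, 1.3], [-0.5, 0.9], [0.0, -0.6], [-0.2, -1.0], [-0.3, 0.2], [0.3, -1.1], [0.8, 0.0]]
top [[337.0, 374.0], [219.0, 395.0], [333.0, 351.0], [215.0, 372.0], [337.0, 388.0], [221.0, 409.0], [333.0, 366.0], [217.0, 386.0]]
side [[381.0, 297.0], [343.0, 333.0], [364.0, 293.0], [326.0, 330.0], [380.0, 336.0], [343.0, 374.0], [363.0, 333.0], [326.0, 370.0]]
[[0.734, -0.039], [0.7261, -0.2074], [0.5534, -0.1997], [0.5593, -0.0314]] [ 0.64318962 -0.11937744] [np.float64(0.1749), np.float64(0.1686), np.float64(0.1728), np.float64(0.1683)]
-2.4763179225747995
-92.69601162491983
177.4363844411896
88.01708478381843
[[0.7232, -0.2058], [0.5517, -0.2011], [0.5635, -0.0557], [0.7339, -0.0602]] [ 0.64308049 -0.13070813]
```

Measured poses: box (0.622, 0.201), yaw 0.069; the reprojected closed handle matches the images. Tray (0.643, -0.119), yaw about -0.042. Next I move above the handle.

```bash
cat >> h.py <<'E'
B=np.array([.622,.2013,.0692])
def quat(yaw,th=0):
    x,y,z,w=(R.from_euler('z',yaw)*R.from_euler('y',th)*R.from_euler('x',np.pi)).as_quat(); return np.array([w,x,y,z])
TZ=.0045  # tcp above lid mid-plane
def tcp(cx,cy,cz,yaw,th=0,tz=TZ):  # lid centre pose -> tcp pose
    M=R.from_euler('z',yaw)*R.from_euler('y',th)
    return np.array([cx,cy,cz])+M.apply([-.05,0,tz]), quat(yaw,th)
def T(q=None): 
    import numpy as np
    print(round(get_time(),2),np.round(get_tcp_pos(),4),np.round(get_ft_force(),1),np.round(get_ft_torque(),2),round(get_grip_width(),3))
E
python3 - <<'E'
from h import *
p,q=tcp(*B[:2],.046,B[2])
up=p+[0,0,.07]
print(p,inverse_kinematics(up,q))
move_pose(up,q); command_gripper(.4); T(); print(get_ee_rot(),q)
for n in["top","side"]:
    im=read_camera(n); 
    a=im[110:230,250:400] if n=="top" else im[100:260,240:440]
    cv2.imwrite(f"pics/{n}1.png",cv2.resize(a[:,:,::-1],None,fx=4,fy=4,interpolation=cv2.INTER_CUBIC))
E
```

```text
[0.57211967 0.19784276 0.0505    ] [ 3.13275245e-01  5.24517056e-01  1.74006913e+00 -4.44089210e-16
  8.77006469e-01  2.44075245e-01]
3.02 [0.5721 0.1978 0.1205] [-0.5  0.2 -0.3] [-0.08  0.07  0.01] 0.398
[-3.00628347e-06  9.99402293e-01  3.45695917e-02 -2.04507491e-06] [6.11956912e-17 9.99401480e-01 3.45930968e-02 2.11821626e-18]
```

View pics/side1.png

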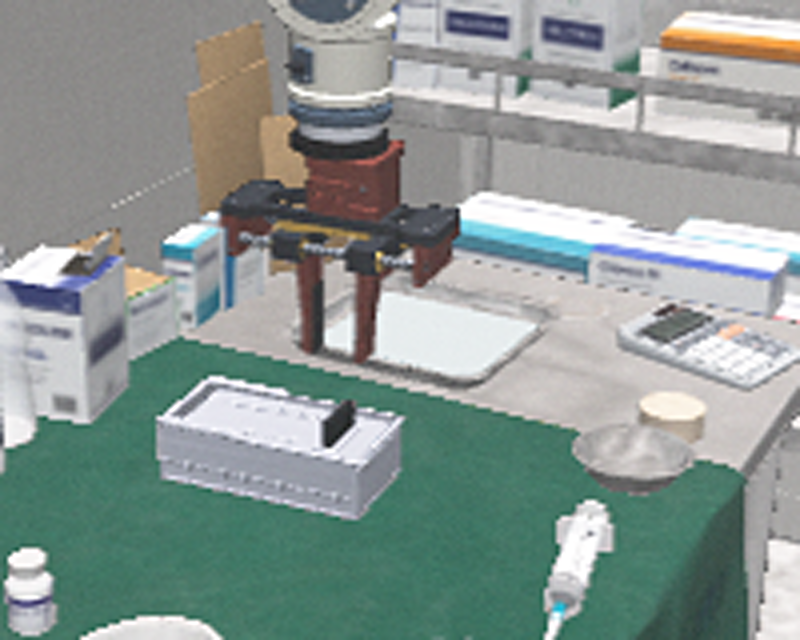

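View pics/top1.png

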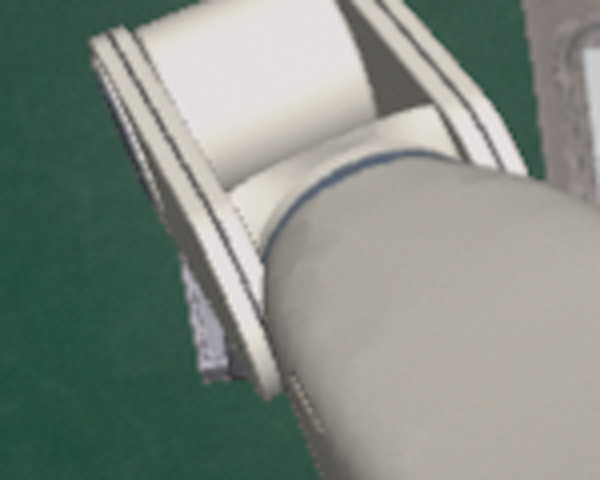

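The side view shows the fingertips at (310,355) and (362,360), centred above the handle at (338,425), and nothing in the way. I'll go down and grip.

```bash
python3 - <<'E'
from h import *
p,q=tcp(*B[:2],.046,B[2])
movel(p+[0,0,.026],(q),v=.1) if False else movel(p+[0,0,.026],v=.1)
print(movel(p,v=.05,until_force=4)); T()
command_gripper(0.0); T()
im=read_camera("side")
cv2.imwrite(f"pics/side2.png",cv2.resize(im[140:240,240:390][:,:,::-1],None,fx=5,fy=5,interpolation=cv2.INTER_CUBIC))
E
```

```text
False
4.38 [0.5721 0.1978 0.0503] [ 0.6  0.  -0.7] [-0.07  0.05  0.04] 0.4
4.9 [0.5722 0.1979 0.0507] [-1.7 -0.3  1.9] [-0.1   0.12  0.06] 0.11
```

View pics/side2.png

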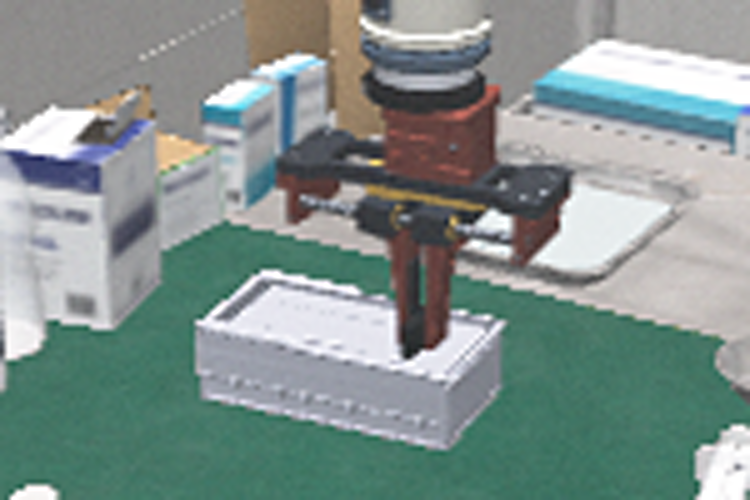

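The grip width is 9.7 mm, so the handle is held between the fingers. Next I tilt the lid about its rear edge, then slide it out along its own plane.

```bash
cat >> h.py <<'E'
def lidpose(r,h,th,yaw=B[2]): # rear-bottom edge at box x=r, z=.044+h
    c=R.from_euler('y',th).apply([-.08,0,.002])+[r,0,.044+h]
    w=place(B,[c])[0]; return tcp(*w,yaw,th)
E
python3 - <<'E'
from h import *
th=.055
for f in(.5,1):
    p,q=lidpose(.08,.0003*f,th*f); movel(p,q,v=.02); T()
im=read_camera("side")
cv2.imwrite(f"pics/side3.png",cv2.resize(im[140:240,240:390][:,:,::-1],None,fx=5,fy=5,interpolation=cv2.INTER_CUBIC))
p,q=lidpose(.065,.0003+.015*th,th); print(movel(p,q,v=.03,until_force=12)); T()
im=read_camera("side")
cv2.imwrite(f"pics/side4.png",cv2.resize(im[140:240,240:390][:,:,::-1],None,fx=5,fy=5,interpolation=cv2.INTER_CUBIC))
E
```

```text
5.28 [0.5725 0.1978 0.0541] [ 0.3 -0.1  0. ] [-0.05 -0.09  0.02] 0.112
5.62 [0.5726 0.1978 0.0577] [ 0.2 -0.1 -0.6] [-0.09 -0.05  0.03] 0.112
False
6.32 [0.5578 0.1969 0.0589] [-0.2 -0.2 -0.4] [-0.12  0.07 -0.02] 0.112
```

View pics/side3.png

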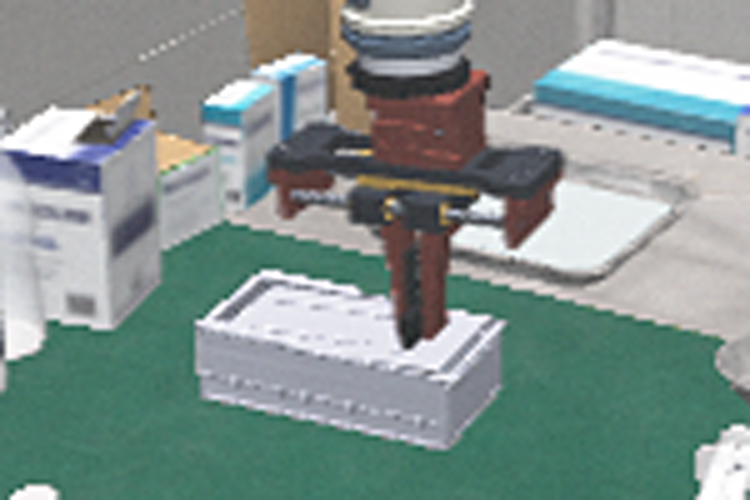

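View pics/side4.png

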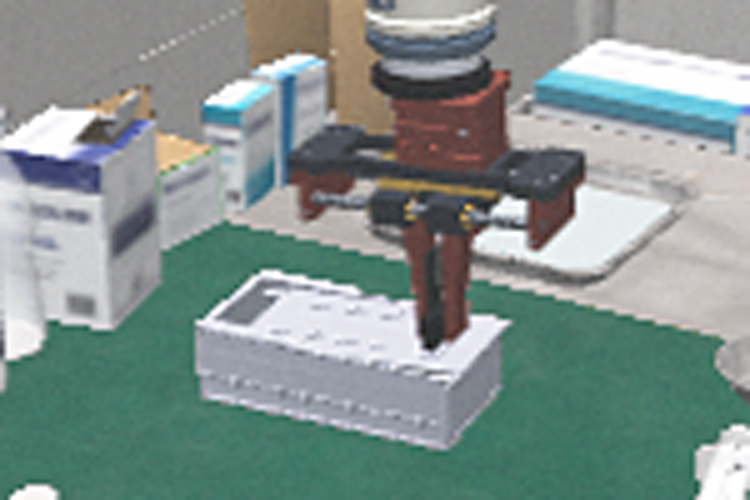

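The front edge now overlaps the lip at about (510,322), the rear gap has opened, and forces are near zero. I'll continue the draw until the lid is clear.

```bash
python3 - <<'E'
from h import *
th=.055
for r in(.035,.005,-.025):
    p,q=lidpose(r,.0003+(.08-r)*th,th); s=movel(p,q,v=.05,until_force=12); print(s); T()
    if s: break
else:
    p,q=lidpose(-.1,.0003+.18*th,th); print(movel(p,q,v=.08,until_force=12)); T()
im=read_camera("side")
cv2.imwrite(f"pics/side5.png",cv2.resize(im[120:270,240:440][:,:,::-1],None,fx=4,fy=4,interpolation=cv2.INTER_CUBIC))
E
```

```text
False
7.12 [0.5281 0.1949 0.0606] [-0.7  0.  -1.3] [-0.13  0.08 -0.03] 0.114
False
7.87 [0.4981 0.1928 0.0622] [-0.5 -0.2 -0.4] [-0.08  0.09 -0.01] 0.11
False
8.62 [0.4682 0.1908 0.0639] [ 0.5 -0.3 -1.9] [-0.04  0.08  0.  ] 0.114
False
9.71 [0.3938 0.1857 0.0679] [ 0.1  0.4 -0.9] [-0.09  0.06 -0.04] 0.109
```

View pics/side5.png

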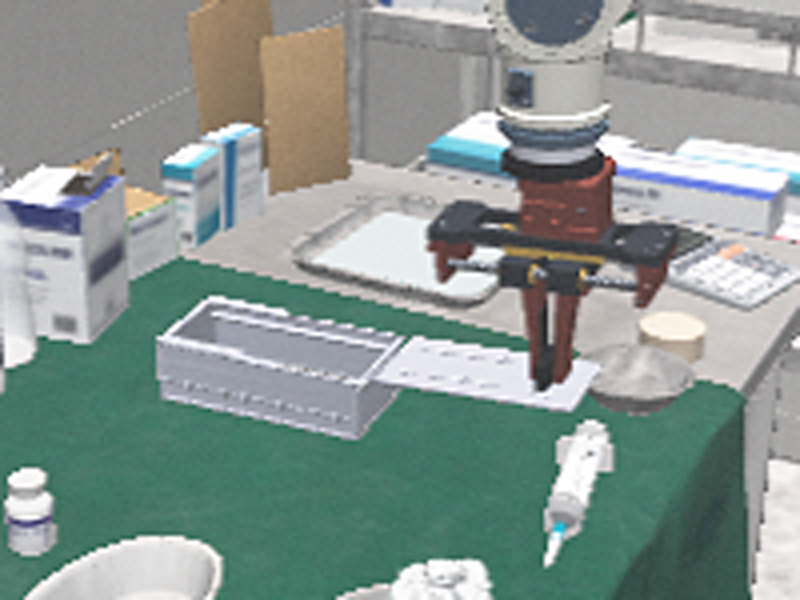

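The lid is fully out past the front of the box, its near edge running from (375,380) to (580,410), and held straight in the grip. Next I lift it, level it and carry it above the tray.

```bash
python3 - <<'E'
from h import *
p0=get_tcp_pos()
movel(p0+[0,0,.08],v=.12); T()
p,q=tcp(.643,-.119,.10,-.042)
m=(p+p0)/2; m[2]=.15
movel(m,quat(.015,.02),v=.15)
movel(p,q,v=.12); wait(.2);T()
im=read_camera("side")
cv2.imwrite(f"pics/side6.png",cv2.resize(im[120:250,260:430][:,:,::-1],None,fx=4.5,fy=4.5,interpolation=cv2.INTER_CUBIC))
im=read_camera("top")
cv2.imwrite(f"pics/top6.png",cv2.resize(im[90:210,260:490][:,:,::-1],None,fx=3.4,fy=3.4,interpolation=cv2.INTER_CUBIC))
E
```

```text
10.57 [0.3934 0.1854 0.1475] [-0.2  0.2 -1.2] [-0.07  0.01 -0.04] 0.113
13.84 [ 0.593  -0.1166  0.1047] [ 0.   0.2 -1.3] [-0.02  0.04 -0.05] 0.113
```

View pics/side6.png

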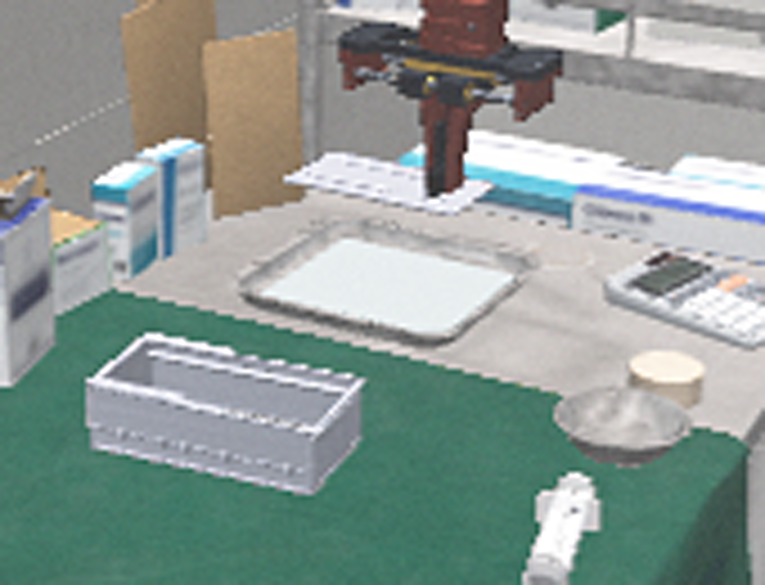

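View pics/top6.png

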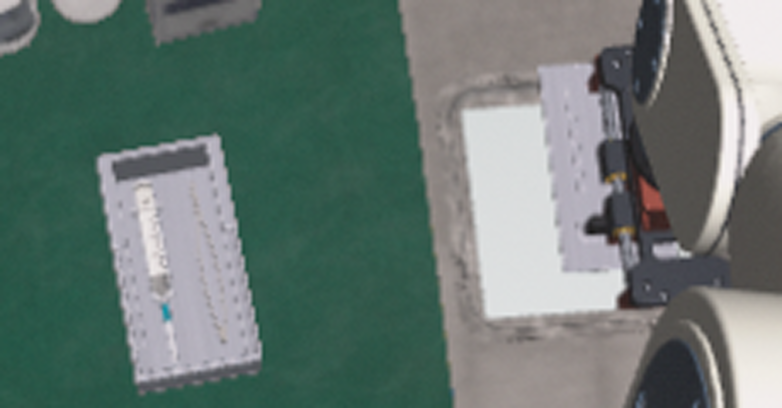

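The lid hangs level above the tray, with its left corners at (540,67) and (567,272) in the top crop. The forceps and syringe are still in the box. I'll check the lid position numerically, then lower it.

```bash
python3 - <<'E'
from h import *
for l,c,P in(("rl",(540,67),(.08,.042,.102)),("fl",(567,272),(-.08,.042,.102))):
    print(l,onz("top",cr(c,(260,90),3.4),.102),place([.643,-.119,-.042],[P]))
p,q=tcp(.643,-.119,.0,-.042)
movel([p[0],p[1],.004+TZ+.012],v=.08); T()
s=movel([p[0],p[1],.004+TZ-.002],v=.015,until_force=2.5); print(s); T()
wait(.3);T()
im=read_camera("side")
cv2.imwrite(f"pics/side7.png",cv2.resize(im[140:240,290:430][:,:,::-1],None,fx=5,fy=5,interpolation=cv2.INTER_CUBIC))
E
```

```text
rl [ 0.7224855  -0.08099004  0.102     ] [[ 0.72469293 -0.08039605  0.102     ]]
fl [ 0.56391823 -0.07491521  0.102     ] [[ 0.56483403 -0.07367803  0.102     ]]
15.14 [ 0.5935 -0.117   0.021 ] [ 0.1  0.6 -2.3] [-0.02  0.09  0.04] 0.112
True
15.88 [ 0.5929 -0.1169  0.0087] [ 0.2 -0.5  4.5] [-0.04  0.09 -0.01] 0.114
16.18 [ 0.5929 -0.1169  0.0087] [-0.1  0.1  5.9] [-0.11  0.09  0.03] 0.11
```

View pics/side7.png

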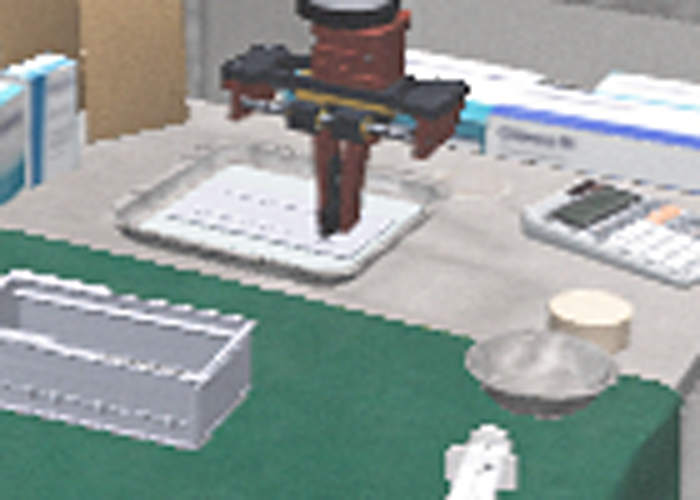

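The lid lies flat on the tray floor, on the liner, with contact at the expected height (TCP 8.7 mm against 8.5 mm). I'll release, retreat and check.

```bash
python3 - <<'E'
from h import *
command_gripper(.3); T()
p=get_tcp_pos()
movel(p+[0,0,.05],v=.06); movel(p+[0,0,.2],v=.2)
movel(p+[-.15,.2,.2],v=.2); T()
move_pose([.2,.55,.25],get_ee_rot()); T()
for n in["top","side"]:
    im=read_camera(n); cv2.imwrite(f"pics/{n}8.png",im[:,:,::-1])
    if n=="top": cv2.imwrite(f"pics/top8z.png",cv2.resize(im[100:210,280:480][:,:,::-1],None,fx=4,fy=4,interpolation=cv2.INTER_CUBIC))
E
```

```text
16.72 [ 0.592  -0.1167  0.0079] [-0.2  0.2  0.4] [-0.06  0.09  0.  ] 0.299
20.0 [0.4425 0.083  0.2079] [ 0.6  0.3 -0.1] [-0.09  0.04 -0.03] 0.3
21.91 [0.2008 0.5494 0.2499] [ 0.5  0.1 -0. ] [-0.07  0.03 -0.01] 0.301
```

View pics/top8z.png

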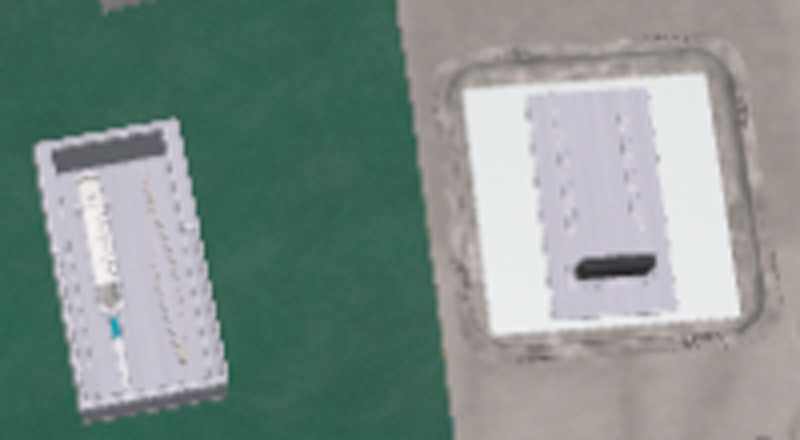

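View pics/side8.png

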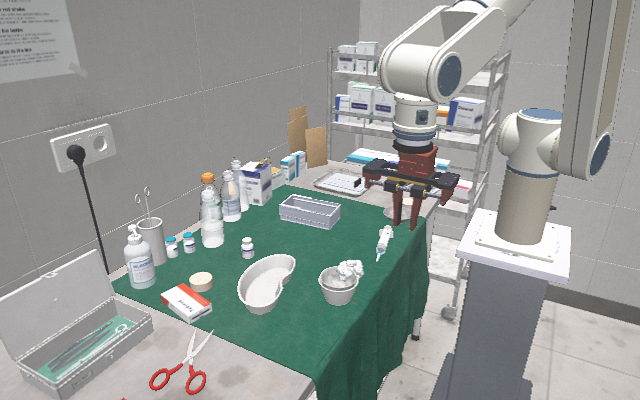

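View pics/top8.png

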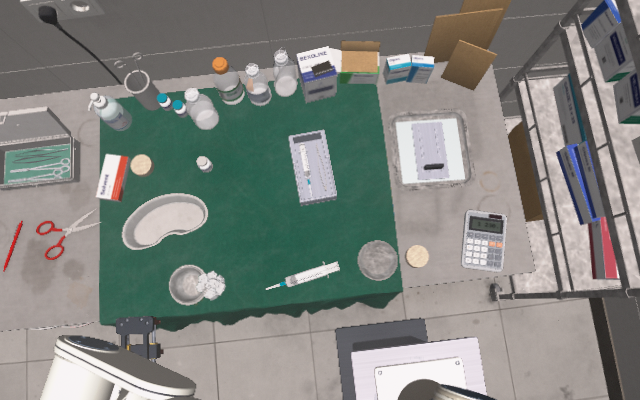

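The lid lies inside the tray on the liner with the handle up at (433,167) in the top view. The tray, gallipot, vial and the rest are where they were, and the forceps and syringe are in the box. I'm handing in.

```bash
python3 -c "
from station import *
job_done(); print(get_time())"
```

```text
the job is handed in; nothing more can be done
the job is handed in; nothing more can be done
```

The lid is off the instrument box and lying flat, handle up, on the tray's paper liner. I handed the job in at about 22 s on the robot's clock, against the 48 s limit.

- **Opening:** I gripped the handle and lifted it about 7 mm, tilting the lid 0.055 rad so its front edge cleared the lip. I then drew it out along its own plane for 180 mm. The force readings I took while lifting and drawing it were all under 2.5 N.
- **Placing:** I carried the lid level over the tray and lowered it slowly until it touched at the expected height, with about 6 N of contact force. Then I released it and moved the arm away.
- **Last checks:** The final top and side pictures show the lid flat and nearly parallel to the tray, inside its floor. The forceps and syringe are still in the box, and the tray, gallipot, vial and other items look unmoved. No check failed or disagreed; the lid's left edge measured about 1–2 mm from where I expected, within the camera calibration.

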